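Stack soldering carriers and weight the pile

TASK

On the soldering bench, stack the two loose rectangular board carriers, one at a time and in either order, copper side up on the carrier that already lies on the finned cooling stand, squarely so that all three have their edges flush. Then set the steel pressing weight centred and lengthways on top of the pile. Set each piece down gently without dropping it, do not shift the carrier on the stand, and leave the round carrier, the flux pen, the brush and the tweezers where they are.

Things in the scene. Friction and masses are not known exactly. Their poses are not given: they have to be found in the camera images.
- carrier_base: rectangular soldering carrier: black plastic frame plate 110 x 56 x 14 mm with a 94 x 40 mm, 3 mm deep pocket on top that shows a rectangular copper board; 0.16 kg; origin at the centre of its underside, x along its 110 mm length, y along its 56 mm width, z up; it already lies on the cooling stand and is the bottom of the pile; it is loose
- carrier_a: rectangular soldering carrier: black plastic frame plate 110 x 56 x 14 mm with a 94 x 40 mm, 3 mm deep pocket on top that shows a rectangular copper board; 0.16 kg; origin at the centre of its underside, x along its 110 mm length, y along its 56 mm width, z up; lies loose on the bench, one of the two to stack; same either way round
- carrier_b: rectangular soldering carrier: black plastic frame plate 110 x 56 x 14 mm with a 94 x 40 mm, 3 mm deep pocket on top that shows a rectangular copper board; 0.16 kg; origin at the centre of its underside, x along its 110 mm length, y along its 56 mm width, z up; lies loose on the bench, the other of the two to stack; same either way round
- weight: pressing weight: steel slab 100 x 48 x 16 mm with a black plastic grip bar on top, 60 mm long (along x), 16 mm wide (along y), rising from 16 to 44 mm above the underside; about 0.6 kg; origin at the centre of its underside, x along its length, z up
- stand: cooling stand: finned aluminium block 150 x 96 x 20 mm, flat on top, fixed to the bench; origin at the centre of its underside, x along its 150 mm length; its place and yaw vary
- round_carrier: round black carrier with a copper disc, 90 mm diameter, 13 mm high, loose, a bystander lying among the others; origin at the centre of its underside
- flux_pen: white flux pen with a steel tip, 120 x 14 x 12 mm, lying loose on the bench, a bystander; origin under the middle of its white body, x towards the tip
- brush: flat cleaning brush with a wooden handle, 140 x 14 x 10 mm, lying loose on the bench, a bystander; origin under the middle of its handle, x towards the bristles
- tweezers: steel tweezers, 128 x 16 x 8 mm, lying loose on the bench, a bystander; origin under their middle, x towards the tips
Not all that is in view belongs to the job. Leave any white look-alike of the carrier_a alone.

How it is judged:
By the outcome, as a careful person would: the job done as asked, in the order asked, and still so for the second after the job is handed in, with the robot touching nothing.
It also fails if it takes over 72 s, if anything falls off the work surface, if the arm or the gripper's body presses on something with over 40 N, if the wrist force passes 120 N, or if a joint passes its speed limit or range.

ROBOT

A 6-joint arm with a two-finger parallel gripper is mounted at the origin on the work surface. World frame = base frame: x ahead of the robot, y to its left, z up, the work surface at z = 0. Lengths are in mm, angles in degrees, forces in N, time in s.
With the tool pointing down it reaches from about 325 to 925 mm from the base axis. Payload 3.1 kg.
Tool frame: the origin (TCP) lies midway between the tips of the shut fingers; the grasp point (between the pads) lies 19 mm behind it (robot.grip_depth is the distance from the TCP to the grasp point, in mm); z points along the fingers, y is the line along which they close (so a half turn about z gives the same grasp; the last joint's range is limited). The gripper opens to 85 mm and grips with 20 to 120 N. Pads are 22 mm wide; open, the fingers measure 114 mm over their backs; the gripper's body (76 mm by 85 mm) begins 54 mm behind the grasp point. The pads swing forward as they close: fully open they stand 13 mm farther back than shut.
Start: joints at [-79.538, 12.427, 92.441, -0, 75.132, -6.429], TCP at [181.614, -598.043, 231.3] pointing down, gripper open.
Joint ranges: [-157.48, 157.48], [-44.54, 120.13], [17.64, 146.25], [-64.5, 244.5], [7.68, 150.69], [-147.95, 147.95]. Speed limits (degrees/s): [159.86, 159.86, 180, 180, 180, 180].

INTERFACE

Orientations are given as a 3x3 rotation matrix whose columns are the frame's x, y, z axes.
In Python, from cell import robot gives the robot as it stands.
- The arm moves only by the tool send_rows, never from a script. Its argument "commands" is a list of rows, each an object with "offset": the shift along the tool's x, y, z in units of 12 cm (1.0 is 12 cm), a list of three; "twist": the turn, a rotation vector about the tool's x, y, z in units of 2 pi rad (1.0 is 2 pi rad), a list of three. A call has 1 to 12 rows; each row is the pose to reach, as a shift and turn from the pose commanded when the call began, along the tool's axes at that moment, turning the shorter way round; what a row does not reach only later rows make up. A row lasts 1/8 s, in which the tool goes at most 62.5 mm and 10.7 degrees, less where a joint would pass 70% of its speed; a pose out of reach is approached as far as the arm can. A call with a number of a shift or a turn outside -1 to 1 is refused whole. A call with a gripper value outside its range is refused whole. "jaw" is the opening, from 0 (shut) to 1 (fully open), set as the call begins (left out, the last holds). The fingers move at their own pace and stop on an object; "force" is the grip in N (left out, the last holds). Time passes only in rows, so rows that repeat a pose let the fingers close. It gives the time, the measured TCP pose, the force, the opening and the grip force at its end, in the units of the state.
- robot.get_obs(): the state, without advancing time (a new reading comes with each control period).
- robot.capture(name): name is "side" or "top" or "wrist"; returns (picture, depth): 384x512x3 uint8, red, green, blue; 384x512 float32, mm along the optical axis (not along the pixel's ray), 0 where there is no reading.
- robot.calibration(name): a dict with "fx", "fy", "cx", "cy" (pixels), "rvec" (rotation vector, rad) and "tvec" (3), from world to camera coordinates, as OpenCV has them; the wrist camera has in their place "T_tool_cam" (4x4, takes a point from camera to tool coordinates, whose origin is the TCP and whose axes are the flange's). Camera axes: x right, y down, z forward; pixel columns grow to the right and rows downward; lengths in mm; the calibration is good to about 2 mm. A picture is of the moment at which its call begins: read the wrist's pose just before it. calibration takes no time and is no camera call.
- robot.job_done(): hands the job in; it is judged then, once.
The state is a dict: "t": time; "joint_pos": joint angles; "joint_velocities": joint speeds; "joint_efforts": joint torques, N m; "tcp_pos": TCP position; "orientation": TCP orientation; "wrist_force": force on the tool from outside, world axes, zero at the start; "moment": the same for the moment, N m; "width": finger opening in mm; "grasp_force": force on a finger pad.
Only numpy, scipy, OpenCV 4.12 (cv2) and the standard library are available. Lean on these libraries where they do the work, as an engineer would, in place of code of your own. Each camera call takes 0.05 s, during which the arm holds its last target. There are 200 camera calls.

## Working session

There is one attempt and no reset: what is moved stays moved. The work goes in short steps, Python scripts to look and compute and a tool call to move; the robot and the scene stay as the last step left them, time stands still between calls to the robot, and variables do not carry over. Pictures are saved under pics/ and viewed, at most 10 in all, crops included, and the job is handed in when it is done.

Besides the shell and the picture viewer there is one more tool, called as name(argument=value, ...), one argument or row to a line, values as JSON. send_rows: Moves the arm, as the interface text tells. Shifts and turns lie within -1 to 1; 1 stands for 12 cm of shift or 2 pi rad of turn. Its arguments: {"type":"object","properties":{"commands":{"type":"array","items":{"type":"object","properties":{"offset":{"type":"array","items":{"type":"number","minimum":-1,"maximum":1}},"twist":{"type":"array","items":{"type":"number","minimum":-1,"maximum":1}}}}},"jaw":{"type":"number"},"force":{"type":"number"}},"required":["commands"]}

```bash
mkdir -p pics; ls; cat > h.py <<'E'
import numpy as np, cv2
from cell import robot
def cam(n):
    c=robot.calibration(n);K=np.array([[c['fx'],0,c['cx']],[0,c['fy'],c['cy']],[0,0,1.]])
    if 'rvec' in c:
        R=cv2.Rodrigues(np.array(c['rvec'],float))[0];t=np.array(c['tvec'],float).ravel()
        return K,R.T,-R.T@t
    o=robot.get_obs();T=np.array(c['T_tool_cam']);Rt=np.array(o['orientation']).reshape(3,3)
    return K,Rt@T[:3,:3],Rt@T[:3,3]+np.array(o['tcp_pos'])
def onplane(C,px,z):
    K,R,o=C;px=np.atleast_2d(px).astype(float)
    d=(np.c_[px,np.ones(len(px))]@np.linalg.inv(K).T)@R.T
    return o+d*((z-o[2])/d[:,2])[:,None]
def cloud(C,D):
    K,R,o=C;v,u=np.mgrid[:D.shape[0],:D.shape[1]]
    p=np.stack([(u-K[0,2])/K[0,0]*D,(v-K[1,2])/K[1,1]*D,D],-1)
    return p@R.T+o
E
python3 - <<'E'
from h import *
for n in ('top','side','wrist'):
    C=cam(n);p,d=robot.capture(n);cv2.imwrite(f'pics/{n}0.png',p[...,::-1]);np.savez(f'{n}0.npz',p=p,d=d,K=C[0],R=C[1],o=C[2]);print(n,C[2].round(),C[1][:,2].round(2),C[0][0,0])
o=robot.get_obs();print(o['t'],np.round(o['orientation'],3),o['wrist_force'],o['width'])
E
```

```text
pics
top [334.  64. 937.] [ 0.16 -0.02 -0.99] 382.626918590565
side [ 458. -715.  514.] [ 0.03  0.85 -0.53] 349.3172222593512
wrist [ 247. -578.  373.] [-0.26 -0.08 -0.96] 305.06835713862347
0.15 [[ 0.957  0.291 -0.   ]
 [ 0.291 -0.957  0.002]
 [ 0.    -0.002 -1.   ]] [-0.22009342  0.4034834  -0.37876646] 85.58263825082874
```

View pics/top0.png

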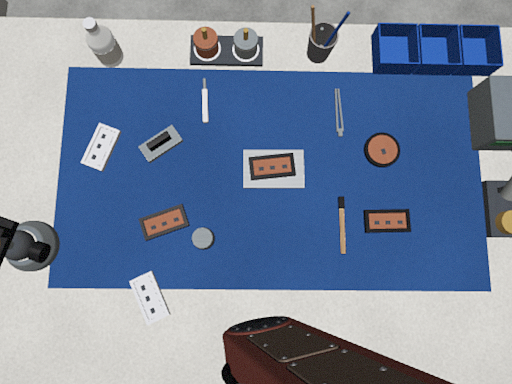

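The top view shows the following:
- **Base carrier:** (272,166), on the stand.
- **Loose copper carriers:** (164,222) and (387,221).
- **Bystanders:** round carrier (382,150), pen (205,100), tweezers (339,112) and brush (342,225).
- **Weight:** (160,143).
- **White look-alikes:** (100,146) and (149,297).

The two black-framed copper rectangles on the mat match carrier_a and carrier_b.

```bash
cat >> h.py <<'E'
def blob(img,C,mask,near,z,name=''):
    n,l,s,c=cv2.connectedComponentsWithStats(mask.astype(np.uint8))
    ok=[i for i in range(1,n) if s[i,4]>60]
    i=min(ok,key=lambda i:np.hypot(*(c[i]-near)))
    ct=max(cv2.findContours((l==i).astype(np.uint8),0,1)[0],key=len)
    P=onplane(C,ct[:,0],z)[:,:2].astype(np.float32)
    (x,y),(w,h),a=cv2.minAreaRect(cv2.convexHull(P))
    if w<h:w,h,a=h,w,a+90
    a=(a+90)%180-90
    print(name,'px',c[i].round(),'xy',round(x,1),round(y,1),'size',round(w,1),round(h,1),'yaw',round(a,2));return x,y,a
def masks(p):
    h=cv2.cvtColor(p,cv2.COLOR_RGB2HSV).astype(int);H,S,V=h[...,0],h[...,1],h[...,2]
    return dict(copper=((H<16)|(H>172))&(S>90)&(V>90),dark=(V<75),grey=(S<60)&(V>=90))
E
python3 - <<'E'
from h import *
z=np.load('top0.npz');p,d=z['p'],z['d'];C=(z['K'],z['R'],z['o']);m=masks(p)
P=cloud(C,d)
for nm,px in dict(base=(272,166),a=(164,222),b=(387,221),rnd=(382,150)).items():
    zz=45 if False else (31 if nm=='base' else 11)
    blob(p,C,m['copper'],px,zz,nm); print(' depth pt',P[px[1]+1,px[0]+4].round(1))
    near=np.zeros(p.shape[:2],bool);near[px[1]-25:px[1]+25,px[0]-35:px[0]+35]=1
    blob(p,C,near&(m['dark']|m['copper']),px,zz+3,nm+' frame')
blob(p,C,m['dark'],(160,143),44,'grip')
near=np.zeros(p.shape[:2],bool);near[118:170,130:190]=1
blob(p,C,near&(m['dark']|m['grey']),(160,143),16,'wt')
blob(p,C,m['grey'],(300,186),20,'stand')
for px in [(30,245),(202,238),(149,297),(250,340),(205,100),(341,225),(339,112)]: print(px,P[px[1],px[0]].round())
im=cv2.resize(p[110:250,90:430],None,fx=2.35,fy=2.35,interpolation=2);cv2.imwrite('pics/crop1.png',im[...,::-1])
E
```

```text
base px [272. 165.] xy 544.7 0.7 size 91.6 39.4 yaw -83.31
 depth pt [541.   -9.4  32.2]
base frame px [272. 166.] xy 542.9 1.0 size 106.9 55.7 yaw -83.3
a px [163. 221.] xy 407.4 260.7 size 91.1 38.5 yaw -69.68
 depth pt [404.  249.4  11.1]
a frame px [162. 222.] xy 407.6 261.4 size 96.5 43.7 yaw -71.22
b px [387. 220.] xy 416.0 -282.9 size 92.2 39.2 yaw -87.62
 depth pt [ 412.4 -292.2   10.5]
b frame px [386. 221.] xy 415.8 -280.2 size 111.7 53.8 yaw -88.03
rnd px [382. 149.] xy 596.2 -279.6 size 74.3 72.7 yaw -89.18
 depth pt [ 590.3 -287.4   13.1]
rnd frame px [381. 150.] xy 594.1 -276.0 size 89.2 85.4 yaw -89.19
grip px [159. 141.] xy 598.9 274.3 size 56.9 22.3 yaw -54.8
wt px [160. 144.] xy 600.9 276.9 size 100.4 51.3 yaw -53.94
stand px [274. 170.] xy 541.6 -4.4 size 150.2 95.7 yaw -89.23
(30, 245) [348. 538.  73.]
(202, 238) [368. 163.  45.]
(149, 297) [231. 286.  11.]
(250, 340) [219.  55. 394.]
(205, 100) [718. 170.   9.]
(341, 225) [ 404. -170.    8.]
(339, 112) [ 694. -174.    5.]
```

View pics/crop1.png

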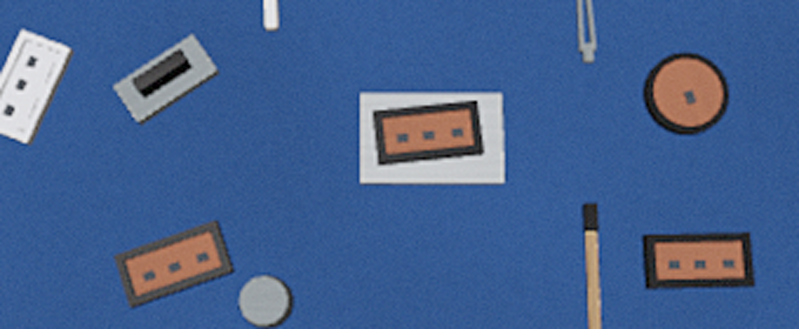

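View pics/side0.png

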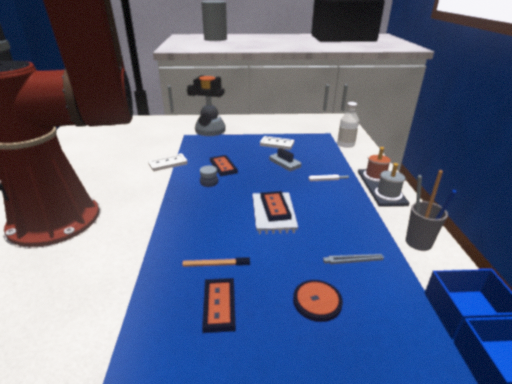

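The crop confirms it. The loose copper rectangles are a (dark frame, px 164,222) and b (px 387,221). The white ones at px 100,146 and 149,297 are look-alikes. The side view agrees with this layout, and a grey cylinder stands near a. I'll start with b.

```bash
cat >> h.py <<'E'
from scipy.spatial.transform import Rotation as Ro
def go(x,y,z,yaw,steps=None):
    o=robot.get_obs();R=np.array(o['orientation']).reshape(3,3);p=np.array(o['tcp_pos'])
    a=np.deg2rad(yaw);T=np.array([[np.cos(a),np.sin(a),0],[np.sin(a),-np.cos(a),0],[0,0,-1]])
    off=R.T@(np.array([x,y,z])-p)/120;tw=Ro.from_matrix(R.T@T).as_rotvec()/(2*np.pi)
    print('go',off.round(4),tw.round(4),'rows',round(max(np.linalg.norm(off)*120/62.5,np.linalg.norm(tw)*360/10.7),1))
def st():
    o=robot.get_obs();R=np.array(o['orientation']).reshape(3,3)
    print('t',round(o['t'],2),'tcp',np.round(o['tcp_pos'],1),'yaw',np.rad2deg(np.arctan2(R[1,0],R[0,0])).round(2),'z',R[:,2].round(3),'F',np.round(o['wrist_force'],1),'w',round(o['width'],1),'g',round(o['grasp_force'],1),'j',np.round(o['joint_pos'],0))
E
python3 -c "
from h import *
go(416,-282,160,92)"
```

```text
go [ 2.6333 -1.946   0.5895] [-2.000e-04 -2.000e-04 -2.086e-01] rows 7.0
```

send_rows(
  commands=[
    {"offset": [0.9, -0.7, 0.1]},
    {"offset": [0.9, -0.7, 0.1]},
    {"offset": [0.9, -0.7, 0.1]},
  ],
)

```text
invalid input at $.commands[0]: expected keys offset, twist
```

send_rows(
  commands=[
    {"offset": [0.9, -0.7, 0.1]},
    {"offset": [0.9, -0.7, 0.1]},
    {"offset": [0.9, -0.7, 0.1]},
  ],
)

```text
invalid input at $.commands[0]: expected keys offset, twist
```

send_rows(
  commands=[
    {"offset": [0.83, -0.546, 0.39], "twist": [0, 0, -0.2086]},
    {"offset": [0.83, -0.546, 0.39], "twist": [0, 0, -0.2086]},
    {"offset": [0.83, -0.546, 0.39], "twist": [0, 0, -0.2086]},
    {"offset": [0.83, -0.546, 0.39], "twist": [0, 0, -0.2086]},
    {"offset": [0.83, -0.546, 0.39], "twist": [0, 0, -0.2086]},
    {"offset": [0.83, -0.546, 0.39], "twist": [0, 0, -0.2086]},
    {"offset": [0.83, -0.546, 0.39], "twist": [0, 0, -0.2086]},
    {"offset": [0.83, -0.546, 0.39], "twist": [0, 0, -0.2086]},
    {"offset": [0.83, -0.546, 0.39], "twist": [0, 0, -0.2086]},
  ],
)

```text
t: 1.27
tcp_pos: [257.8, -506.3, 184.3]
orientation: [[-0.032, 0.999, -0.0], [0.999, 0.032, 0.0], [0.0, -0.0, -1.0]]
wrist_force: [0.3, 0.2, 0.4]
width: 85.4
grasp_force: 0.0
```

```bash
cat >> h.py <<'E'
def look(tag,zc,near=(256,192)):
    C=cam('wrist');p,d=robot.capture('wrist');cv2.imwrite(f'pics/{tag}.png',p[...,::-1]);np.savez(tag+'.npz',p=p,d=d,K=C[0],R=C[1],o=C[2])
    m=masks(p);blob(p,C,m['copper'],near,zc,tag+' copper')
    f=cv2.morphologyEx((m['copper']|m['dark']).astype(np.uint8),cv2.MORPH_OPEN,np.ones((5,5)))
    blob(p,C,f,near,zc+3,tag+' frame');return C,p,d
E
python3 -c "
from h import *
st();C,p,d=look('b1',11)
m=masks(p)['copper'];P=cloud(C,d);print(np.median(P[m],0))"
```

```text
t 1.27 tcp [ 257.8 -506.3  184.3] yaw 91.84 z [-0.  0. -1.] F [0.3 0.2 0.4] w 85.4 g 0.0 j [-70.   8. 103.  -0.  69. -72.]Traceback (most recent call last):
  File "<string>", line 3, in <module>
    st();C,p,d=look('b1',11)
               ~~~~^^^^^^^^^
  File "h.py", line 42, in look
    m=masks(p);blob(p,C,m['copper'],near,zc,tag+' copper')
               ~~~~^^^^^^^^^^^^^^^^^^^^^^^^^^^^^^^^^^^^^^^
  File "h.py", line 21, in blob
    i=min(ok,key=lambda i:np.hypot(*(c[i]-near)))
ValueError: min() iterable argument is empty
```

View pics/b1.png

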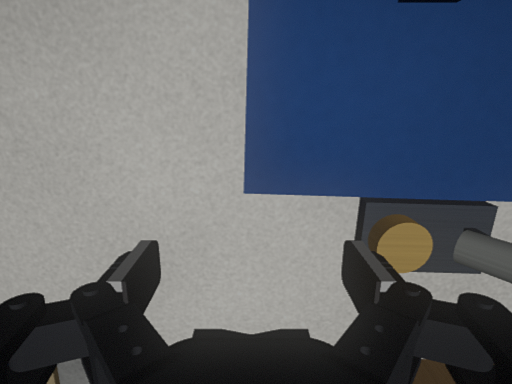

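The wrist view shows the mat's lower-left corner at px (245,192), with the jaws in the lower half of the frame, so b is still ahead. The first two calls were refused for missing keys, so I'll finish the approach now.

send_rows(
  commands=[
    {"offset": [0.74, 0.66, 0.14], "twist": [0, 0, 0]},
    {"offset": [0.74, 0.66, 0.14], "twist": [0, 0, 0]},
    {"offset": [0.74, 0.66, 0.14], "twist": [0, 0, 0]},
  ],
)

```text
t: 1.7
tcp_pos: [335.3, -411.3, 166.5]
orientation: [[-0.038, 0.999, -0.001], [0.999, 0.038, 0.003], [0.003, -0.001, -1.0]]
wrist_force: [-0.2, -1.1, 0.6]
width: 85.6
grasp_force: 0.0
```

send_rows(
  commands=[
    {"offset": [0.74, 0.66, 0.14], "twist": [0, 0, 0]},
    {"offset": [0.74, 0.66, 0.14], "twist": [0, 0, 0]},
    {"offset": [0.74, 0.66, 0.14], "twist": [0, 0, 0]},
    {"offset": [0.74, 0.66, 0.14], "twist": [0, 0, 0]},
  ],
)

```text
t: 2.2
tcp_pos: [409.9, -324.4, 151.2]
orientation: [[-0.034, 0.999, -0.0], [0.999, 0.034, -0.001], [-0.001, -0.0, -1.0]]
wrist_force: [0.8, 0.2, 0.0]
width: 85.4
grasp_force: 0.0
```

```bash
python3 -c "
from h import *
st();C,p,d=look('b2',11,(256,100))
m=masks(p)['copper'];P=cloud(C,d);print(np.median(P[m],0))"
```

```text
t 2.2 tcp [ 409.9 -324.4  151.2] yaw 91.97 z [-0.    -0.001 -1.   ] F [0.8 0.2 0. ] w 85.4 g 0.0 j [-46.   5. 110.  -0.  65. -48.]
b2 copper px [261. 134.] xy 418.1 -282.1 size 89.5 37.9 yaw -88.03
b2 frame px [260. 143.] xy 418.4 -286.8 size 98.4 54.7 yaw -88.03
[ 573.45319009 -275.77190485   12.72539858]
```

View pics/b2.png

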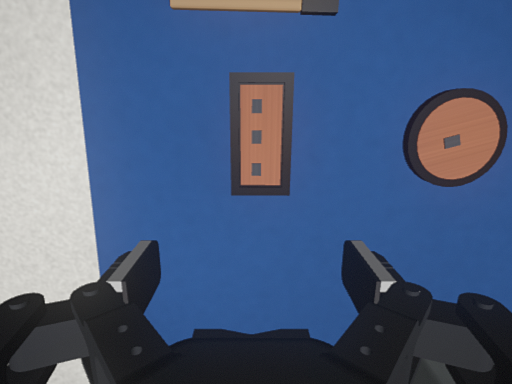

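b is clear at px (261,134), copper 89.5×37.9 mm, which agrees with the top view to within 2 mm. The brush is at the top of the frame and the round carrier at px (455,138). Next I'll refine the frame edge and compute the descent.

```bash
cat >> h.py <<'E'
def frame(tag,zt,near,onstand=False,save=None):
    z=np.load(tag+'.npz');p=z['p'];C=(z['K'],z['R'],z['o'])
    h=cv2.cvtColor(p,cv2.COLOR_RGB2HSV).astype(int);H,S,V=h[...,0],h[...,1],h[...,2]
    m=~((H>95)&(H<130)&(S>110))
    if onstand: m=m&((V<115)|masks(p)['copper'])
    m=cv2.morphologyEx(m.astype(np.uint8),cv2.MORPH_OPEN,np.ones((3,3)))
    return blob(p,C,m,near,zt,tag+' frame2')
E
python3 -c "
from h import *
frame('b2',14,(261,134))
go(418.1,-282.1,60,91.97);go(418.1,-282.1,0,91.97)"
```

```text
b2 frame2 px [261. 132.] xy 418.1 -281.5 size 109.0 56.0 yaw -88.0
go [0.3548 0.0816 0.7609] [ 0.      0.0002 -0.0002] rows 1.6
go [0.3555 0.0815 1.2609] [ 0.      0.0002 -0.0002] rows 2.5
```

send_rows(
  commands=[
    {"offset": [0.357, 0.082, 0.4], "twist": [0, 0, 0]},
    {"offset": [0.357, 0.082, 0.76], "twist": [0, 0, 0]},
    {"offset": [0.357, 0.082, 1.0], "twist": [0, 0, 0]},
    {"offset": [0.357, 0.082, 1.0], "twist": [0, 0, 0]},
  ],
)

```text
t: 2.75
tcp_pos: [415.8, -280.0, 28.8]
orientation: [[-0.032, 0.999, -0.004], [0.999, 0.032, 0.004], [0.004, -0.004, -1.0]]
wrist_force: [0.1, 0.3, -1.0]
width: 85.3
grasp_force: 0.0
```

send_rows(
  commands=[
    {"offset": [0, 0, 0.14], "twist": [0, 0, 0]},
    {"offset": [0, 0, 0.26], "twist": [0, 0, 0]},
    {"offset": [0, 0, 0.26], "twist": [0, 0, 0]},
    {"offset": [0, 0, 0.26], "twist": [0, 0, 0]},
  ],
)

```text
t: 3.25
tcp_pos: [418.6, -280.5, -0.0]
orientation: [[-0.035, 0.999, 0.0], [0.999, 0.035, -0.0], [-0.0, 0.0, -1.0]]
wrist_force: [-0.2, -0.1, 1.1]
width: 85.5
grasp_force: 0.0
```

```bash
python3 -c "
from h import *
st();go(418.1,-281.8,-2,91.97)"
```

```text
t 3.25 tcp [ 418.6 -280.5   -0. ] yaw 91.99 z [ 0. -0. -1.] F [-0.2 -0.1  1.1] w 85.5 g 0.0 j [-42.  17. 116.  -0.  47. -44.]
go [-0.0109 -0.0048  0.0163] [0.0001 0.0001 0.0001] rows 0.0
```

Closing gradually: part close, then full grip.

send_rows(
  commands=[
    {"offset": [-0.011, -0.005, 0.016], "twist": [0, 0, 0]},
    {"offset": [-0.011, -0.005, 0.016], "twist": [0, 0, 0]},
    {"offset": [-0.011, -0.005, 0.016], "twist": [0, 0, 0]},
    {"offset": [-0.011, -0.005, 0.016], "twist": [0, 0, 0]},
  ],
  jaw=0.72,
  force=30,
)

```text
t: 3.75
tcp_pos: [417.9, -281.6, -2.1]
orientation: [[-0.035, 0.999, 0.0], [0.999, 0.035, -0.0], [-0.0, 0.0, -1.0]]
wrist_force: [-0.1, 1.1, 0.8]
width: 61.5
grasp_force: 0.0
```

send_rows(
  commands=[
    {"offset": [0, 0, 0], "twist": [0, 0, 0]},
    {"offset": [0, 0, 0], "twist": [0, 0, 0]},
    {"offset": [0, 0, 0], "twist": [0, 0, 0]},
    {"offset": [0, 0, 0], "twist": [0, 0, 0]},
    {"offset": [0, 0, 0], "twist": [0, 0, 0]},
  ],
  jaw=0.5,
  force=35,
)

```text
t: 4.38
tcp_pos: [418.1, -281.8, -1.9]
orientation: [[-0.035, 0.999, 0.001], [0.999, 0.035, -0.0], [-0.0, 0.001, -1.0]]
wrist_force: [-0.2, 0.3, 4.2]
width: 55.4
grasp_force: 38.8
```

send_rows(
  commands=[
    {"offset": [0, 0, -0.1], "twist": [0, 0, 0]},
    {"offset": [0, 0, -0.4], "twist": [0, 0, 0]},
    {"offset": [0, 0, -0.8], "twist": [0, 0, 0]},
    {"offset": [0, 0, -1.0], "twist": [0, 0, 0]},
    {"offset": [0, 0, -1.0], "twist": [0, 0, 0]},
    {"offset": [0, 0, -1.0], "twist": [0, 0, 0]},
  ],
)

```text
t: 5.12
tcp_pos: [416.7, -280.6, 116.4]
orientation: [[-0.035, 0.999, -0.002], [0.999, 0.035, 0.002], [0.002, -0.002, -1.0]]
wrist_force: [-0.7, 0.1, -2.9]
width: 54.7
grasp_force: 38.2
```

```bash
python3 -c "
from h import *
st();go(543,-110,150,96.7)"
```

```text
t 5.12 tcp [ 416.7 -280.6  116.4] yaw 91.98 z [-0.002  0.002 -1.   ] F [-0.7  0.1 -2.9] w 54.7 g 38.2 j [-42.   5. 114.  -0.  61. -44.]
go [ 1.3853  1.1005 -0.28  ] [-0.0003 -0.0003 -0.0131] rows 3.4
```

send_rows(
  commands=[
    {"offset": [0.25, 0.2, -0.14], "twist": [0, 0, 0]},
    {"offset": [0.5, 0.4, -0.28], "twist": [0, 0, 0]},
    {"offset": [0.75, 0.6, -0.28], "twist": [0, 0, -0.013]},
    {"offset": [0.9, 0.75, -0.28], "twist": [0, 0, -0.013]},
    {"offset": [0.95, 0.8, -0.28], "twist": [0, 0, -0.013]},
  ],
)

```text
t: 5.75
tcp_pos: [509.0, -162.7, 149.0]
orientation: [[-0.118, 0.993, -0.004], [0.993, 0.118, 0.002], [0.002, -0.004, -1.0]]
wrist_force: [0.2, -1.5, -2.0]
width: 55.1
grasp_force: 38.3
```

send_rows(
  commands=[
    {"offset": [0.3, 0.2, 0], "twist": [0, 0, 0]},
    {"offset": [0.44, 0.25, 0], "twist": [0, 0, 0]},
    {"offset": [0.44, 0.25, 0], "twist": [0, 0, 0]},
    {"offset": [0.44, 0.25, 0], "twist": [0, 0, 0]},
    {"offset": [0.44, 0.25, 0], "twist": [0, 0, 0]},
  ],
)

```text
t: 6.38
tcp_pos: [533.0, -109.5, 151.3]
orientation: [[-0.115, 0.993, -0.0], [0.993, 0.115, -0.0], [-0.0, -0.0, -1.0]]
wrist_force: [0.3, -0.3, -2.1]
width: 55.1
grasp_force: 38.3
```

```bash
python3 -c "
from h import *
st();C,p,d=look('s1',31,(256,100));frame('s1',34,(256,100),True)
"
```

```text
t 6.38 tcp [ 533.  -109.5  151.3] yaw 96.59 z [-0. -0. -1.] F [ 0.3 -0.3 -2.1] w 55.1 g 38.3 j [-19.   7. 107.  -0.  65. -26.]
s1 copper px [283.  55.] xy 547.1 -1.6 size 82.6 36.8 yaw -82.92
s1 frame px [283.  55.] xy 546.9 -2.1 size 81.7 36.4 yaw -82.92
s1 frame2 px [283.  61.] xy 547.5 -7.0 size 91.5 54.9 yaw -83.14
```

View pics/s1.png

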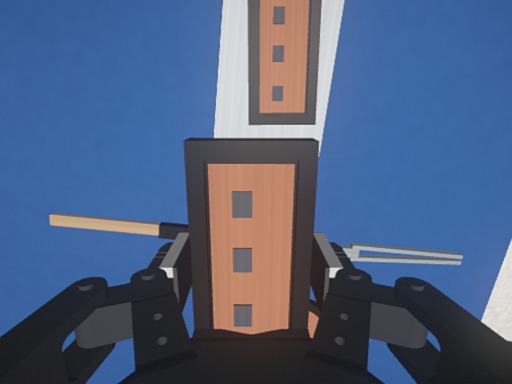

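The held carrier fills px 185–320 × 138–335, and the base is cut off at the top edge (copper column ~283). I'll back off and rise to see all of it.

send_rows(
  commands=[
    {"offset": [-0.17, 0.1, -0.35], "twist": [0, 0, 0]},
    {"offset": [-0.17, 0.1, -0.35], "twist": [0, 0, 0]},
    {"offset": [-0.17, 0.1, -0.35], "twist": [0, 0, 0]},
    {"offset": [-0.17, 0.1, -0.35], "twist": [0, 0, 0]},
  ],
)

```text
t: 6.92
tcp_pos: [546.2, -126.7, 191.5]
orientation: [[-0.116, 0.993, -0.003], [0.993, 0.116, 0.001], [0.002, -0.003, -1.0]]
wrist_force: [0.0, -0.4, -1.9]
width: 54.8
grasp_force: 38.4
```

```bash
cat >> h.py <<'E'
def held(tag,dz=15.9):
    # front edge (tool +x) and sides of the held carrier, in the tool frame; top face at TCP+dz
    z=np.load(tag+'.npz');p=z['p'];C=(z['K'],z['R'],z['o']);o=robot.get_obs();t=np.array(o['tcp_pos']);R=np.array(o['orientation']).reshape(3,3)
    h=cv2.cvtColor(p,cv2.COLOR_RGB2HSV).astype(int);H,S,V=h[...,0],h[...,1],h[...,2]
    m=(V<75)&~((H>95)&(H<130)&(S>110))
    def first(r): return r
    pts=[]
    for u in range(215,290,5):
        col=m[:,u];v=230
        # copper start going up, then the dark band, then its end
        cop=masks_c[:,u] if False else (((H[:,u]<16)|(H[:,u]>172))&(S[:,u]>90)&(V[:,u]>90))
        while v>0 and cop[v-6:v].any(): v-=1
        w=v-4
        while w>0 and col[w]: w-=1
        pts.append((u,w+.5,v))
    P=(onplane(C,[(a,b) for a,b,_ in pts],t[2]+dz)-t)@R
    print('held front edge tool x',P[:,0].round(1),'fit',np.polyfit(P[:,1],P[:,0],1).round(3),'rows',[(a,b) for a,b,_ in pts][::7])
E
python3 -c "
from h import *
st();C,p,d=look('s2',31,(270,90));frame('s2',34,(270,90),True);held('s2');held('s1')
"
```

```text
t 6.92 tcp [ 546.2 -126.7  191.5] yaw 96.66 z [-0.003  0.001 -1.   ] F [ 0.  -0.4 -1.9] w 54.8 g 38.4 j [-20.   7. 103.   0.  70. -27.]
s2 copper px [268.  46.] xy 547.3 -4.5 size 76.1 36.9 yaw -83.5
s2 frame px [268.  46.] xy 547.1 -5.1 size 75.3 36.6 yaw -83.32
s2 frame2 px [267.  50.] xy 547.9 -10.0 size 85.3 54.7 yaw -83.2
held front edge tool x [49.1 49.5 48.7 48.3 22.1 22.1 22.1 22.1 46.2 46.2 46.2 46.2 46.2 46.6
 46.2] fit [ 0.156 40.518] rows [(215, 153.5), (250, 214.5), (285, 160.5)]
held front edge tool x [71.6 71.6 71.6 71.6 55.1 55.1 55.1 55.1 71.6 71.6 71.6 71.6 71.6 71.6
 71.6] fit [ 0.254 69.978] rows [(215, 160.5), (250, 214.5), (285, 160.5)]
```

View pics/s2.png

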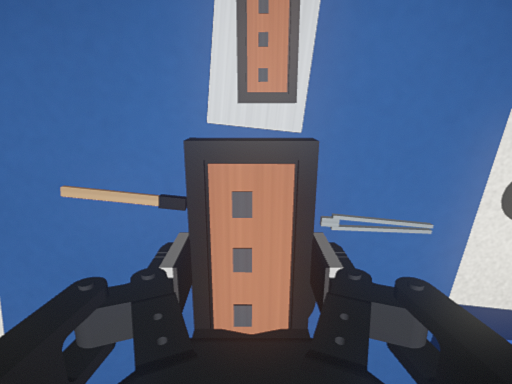

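The base's near end is at row ~102 and the held carrier's front edge at row ~139. s1 and s2 give the same near end, (552.9, −52.4), which puts the base centre at (546.4, 2.2). Next I'll check the held carrier's pose in the tool frame.

```bash
cat >> h.py <<'E'
def held2(tag,dz=15.9,show=True):
    z=np.load(tag+'.npz');p=z['p'];C=(z['K'],z['R'],z['o']);o=robot.get_obs();t=np.array(o['tcp_pos']);R=np.array(o['orientation']).reshape(3,3)
    g=cv2.GaussianBlur(p[...,2],(0,0),1).astype(float);gy=np.abs(np.diff(g,axis=0));gx=np.abs(np.diff(g,axis=1))
    F=[(u,130+np.argmax(gy[130:150,u])+.5) for u in range(200,306,5)]
    L=[(170+np.argmax(gx[v,170:200])+.5,v) for v in range(146,200,4)]
    Rr=[(305+np.argmax(gx[v,305:335])+.5,v) for v in range(146,200,4)]
    f=lambda q:(onplane(C,q,t[2]+dz)-t)@R
    a,b,c=f(F),f(L),f(Rr)
    print('front x',np.median(a[:,0]).round(2),'slope',np.polyfit(a[:,1],a[:,0],1)[0].round(4),'left y',np.median(b[:,1]).round(2),'right y',np.median(c[:,1]).round(2),'slopes',np.polyfit(b[:,0],b[:,1],1)[0].round(3),np.polyfit(c[:,0],c[:,1],1)[0].round(3))
E
python3 -c "
from h import *
held2('s2');go(546.4,2.2,100,96.8)
# frame side/near edges of base in s2
"
```

```text
front x 55.73 slope 0.0004 left y -27.68 right y 28.41 slopes 0.008 0.002
go [1.0648 0.1277 0.7646] [-0.0005 -0.0003 -0.0004] rows 2.5
```

send_rows(
  commands=[
    {"offset": [0.3, 0.06, 0.1], "twist": [0, 0, 0]},
    {"offset": [0.6, 0.12, 0.3], "twist": [0, 0, 0]},
    {"offset": [0.9, 0.123, 0.6], "twist": [0, 0, 0]},
    {"offset": [1.0, 0.123, 0.75], "twist": [0, 0, 0]},
    {"offset": [1.0, 0.123, 0.8], "twist": [0, 0, 0]},
    {"offset": [1.0, 0.123, 0.8], "twist": [0, 0, 0]},
  ],
)

```text
t: 7.72
tcp_pos: [549.0, -7.3, 97.6]
orientation: [[-0.116, 0.993, 0.0], [0.993, 0.116, -0.001], [-0.001, 0.0, -1.0]]
wrist_force: [-0.7, -0.5, -2.0]
width: 55.1
grasp_force: 38.3
```

```bash
python3 -c "
from h import *
st();go(546.1,1.1,38,96.8)"
```

```text
t 7.72 tcp [549.   -7.3  97.6] yaw 96.64 z [ 0.    -0.001 -1.   ] F [-0.7 -0.5 -2. ] w 55.1 g 38.3 j [ -8.  12. 108.  -0.  59. -15.]
go [ 0.0726 -0.0158  0.4964] [ 0.0001  0.0001 -0.0004] rows 1.0
```

send_rows(
  commands=[
    {"offset": [0.073, -0.016, 0.1], "twist": [0, 0, -0.0004]},
    {"offset": [0.073, -0.016, 0.3], "twist": [0, 0, -0.0004]},
    {"offset": [0.073, -0.016, 0.45], "twist": [0, 0, -0.0004]},
    {"offset": [0.073, -0.016, 0.48], "twist": [0, 0, -0.0004]},
    {"offset": [0.073, -0.016, 0.48], "twist": [0, 0, -0.0004]},
    {"offset": [0.073, -0.016, 0.48], "twist": [0, 0, -0.0004]},
  ],
)

```text
t: 8.48
tcp_pos: [546.6, 1.9, 40.7]
orientation: [[-0.118, 0.993, 0.002], [0.993, 0.118, -0.0], [-0.0, 0.002, -1.0]]
wrist_force: [-0.2, -0.5, -1.8]
width: 55.2
grasp_force: 38.3
```

```bash
python3 -c "
from h import *
st();go(546.1,1.1,33,96.8)"
```

```text
t 8.47 tcp [546.6   1.9  40.7] yaw 96.8 z [ 0.002 -0.    -1.   ] F [-0.2 -0.5 -1.8] w 55.2 g 38.3 j [ -7.  17. 110.   0.  53. -14.]
go [-0.0063 -0.0047  0.0643] [0.0003 0.0001 0.    ] rows 0.1
```

send_rows(
  commands=[
    {"offset": [-0.006, -0.004, 0.02], "twist": [0, 0, 0]},
    {"offset": [-0.006, -0.004, 0.045], "twist": [0, 0, 0]},
    {"offset": [-0.006, -0.004, 0.064], "twist": [0, 0, 0]},
    {"offset": [-0.006, -0.004, 0.064], "twist": [0, 0, 0]},
    {"offset": [-0.006, -0.004, 0.064], "twist": [0, 0, 0]},
  ],
)

```text
t: 9.1
tcp_pos: [545.3, 1.3, 32.1]
orientation: [[-0.119, 0.993, 0.0], [0.993, 0.119, 0.0], [-0.0, 0.0, -1.0]]
wrist_force: [-0.0, 0.3, -2.3]
width: 55.0
grasp_force: 38.4
```

```bash
python3 -c "
from h import *
st();go(546.1,1.1,32,96.8)"
```

```text
t 9.1 tcp [545.3   1.3  32.1] yaw 96.81 z [ 0.  0. -1.] F [-0.   0.3 -2.3] w 55.0 g 38.4 j [ -7.  18. 110.   0.  52. -14.]
go [-0.0026  0.0068  0.0009] [0. 0. 0.] rows 0.0
```

send_rows(
  commands=[
    {"offset": [0, 0.004, 0.0], "twist": [0, 0, 0]},
    {"offset": [0, 0.004, 0.005], "twist": [0, 0, 0]},
    {"offset": [0, 0.004, 0.008], "twist": [0, 0, 0]},
    {"offset": [0, 0.004, 0.008], "twist": [0, 0, 0]},
  ],
)

```text
t: 9.6
tcp_pos: [545.7, 1.4, 32.1]
orientation: [[-0.119, 0.993, -0.001], [0.993, 0.119, 0.0], [0.0, -0.001, -1.0]]
wrist_force: [-3.3, 0.2, 6.3]
width: 55.1
grasp_force: 39.2
```

```bash
python3 -c "
from h import *
st()"
```

```text
t 9.6 tcp [545.7   1.4  32.1] yaw 96.81 z [-0.001  0.    -1.   ] F [-3.3  0.2  6.3] w 55.1 g 39.2 j [ -7.  18. 110.  -0.  52. -14.]
```

send_rows(
  commands=[
    {"offset": [0, 0, 0], "twist": [0, 0, 0]},
    {"offset": [0, 0, 0], "twist": [0, 0, 0]},
    {"offset": [0, 0, 0], "twist": [0, 0, 0]},
    {"offset": [0, 0, 0], "twist": [0, 0, 0]},
  ],
  jaw=0.85,
)

```text
t: 10.1
tcp_pos: [545.7, 1.4, 31.0]
orientation: [[-0.119, 0.993, -0.0], [0.993, 0.119, 0.0], [0.0, -0.0, -1.0]]
wrist_force: [1.0, 0.2, -0.1]
width: 72.4
grasp_force: 0.0
```

send_rows(
  commands=[
    {"offset": [0, 0, -0.2], "twist": [0, 0, 0]},
    {"offset": [0, 0, -0.6], "twist": [0, 0, 0]},
    {"offset": [0, 0, -1.0], "twist": [0, 0, 0]},
    {"offset": [-0.4, 0, -1.0], "twist": [0, 0, 0]},
    {"offset": [-0.4, 0, -1.0], "twist": [0, 0, 0]},
    {"offset": [-0.4, 0, -1.0], "twist": [0, 0, 0]},
    {"offset": [-0.4, 0, -1.0], "twist": [0, 0, 0]},
  ],
  jaw=1.0,
)

```text
t: 10.98
tcp_pos: [550.6, -45.4, 150.2]
orientation: [[-0.119, 0.993, -0.002], [0.993, 0.119, 0.001], [0.001, -0.002, -1.0]]
wrist_force: [-0.7, 0.2, 0.4]
width: 85.6
grasp_force: 0.0
```

```bash
python3 -c "
from h import *
st();C,p,d=look('s3',45,(256,120));frame('s3',48,(256,120),True);frame('s3',34,(256,120),True)
x,y=260,140
cv2.imwrite('pics/s3c.png',cv2.resize(p[40:240,150:370],None,fx=2.9,fy=2.9,interpolation=2)[...,::-1])
p2,d2=robot.capture('side');cv2.imwrite('pics/side1.png',cv2.resize(p2[170:240,230:320],None,fx=8,fy=8,interpolation=2)[...,::-1])
"
```

```text
t 10.97 tcp [550.6 -45.4 150.2] yaw 96.85 z [-0.002  0.001 -1.   ] F [-0.7  0.2  0.4] w 85.6 g 0.0 j [-12.   9. 106.   0.  65. -19.]
s3 copper px [252. 132.] xy 546.4 0.9 size 89.3 37.4 yaw -83.13
s3 frame px [252. 132.] xy 546.3 1.1 size 88.2 36.9 yaw -83.07
s3 frame2 px [252. 130.] xy 546.4 0.8 size 108.6 55.1 yaw -83.33
s3 frame2 px [252. 130.] xy 546.6 -0.4 size 114.8 58.2 yaw -83.33
```

View pics/s3c.png

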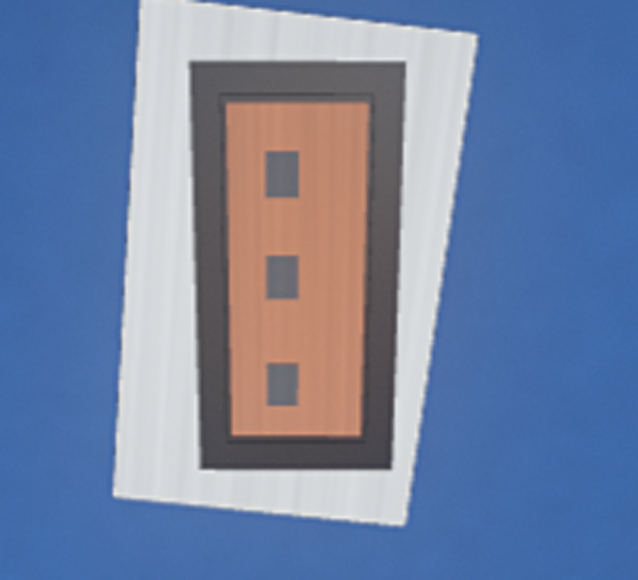

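b sits squarely on the base: yaw −83.3° against −83.2°, near edges within 0.7 mm, and no base showing on any side in the crop. On to carrier a.

send_rows(
  commands=[
    {"offset": [0.4, -0.13, 0], "twist": [0, 0, 0]},
    {"offset": [0.8, -0.26, 0], "twist": [0, 0, 0]},
    {"offset": [1.0, -0.35, 0], "twist": [0, 0, 0]},
  ],
)

```text
t: 11.45
tcp_pos: [493.8, 70.2, 150.6]
orientation: [[-0.121, 0.993, -0.001], [0.993, 0.121, 0.001], [0.001, -0.001, -1.0]]
wrist_force: [0.1, 0.3, 0.6]
width: 85.4
grasp_force: 0.0
```

send_rows(
  commands=[
    {"offset": [0.5, -0.2, 0], "twist": [0, 0, 0]},
    {"offset": [1.0, -0.35, 0], "twist": [0, 0, -0.018]},
    {"offset": [1.0, -0.35, 0], "twist": [0, 0, -0.036]},
    {"offset": [1.0, -0.35, 0], "twist": [0, 0, -0.036]},
    {"offset": [1.0, -0.35, 0], "twist": [0, 0, -0.036]},
  ],
)

```text
t: 12.08
tcp_pos: [439.6, 181.8, 151.1]
orientation: [[-0.337, 0.942, -0.0], [0.942, 0.337, -0.0], [-0.0, -0.0, -1.0]]
wrist_force: [0.5, 0.2, 0.2]
width: 85.7
grasp_force: 0.0
```

```bash
python3 -c "
from h import *
st();go(424,220,150,110)"
```

```text
t 12.07 tcp [439.6 181.8 151.1] yaw 109.67 z [-0. -0. -1.] F [0.5 0.2 0.2] w 85.7 g 0.0 j [ 14.  -1. 116.  -0.  65.  -6.]
go [ 0.3431 -0.0152  0.0088] [-0.      0.     -0.0009] rows 0.7
```

send_rows(
  commands=[
    {"offset": [0.343, -0.015, 0.01], "twist": [0, 0, -0.001]},
    {"offset": [0.343, -0.015, 0.01], "twist": [0, 0, -0.001]},
    {"offset": [0.343, -0.015, 0.01], "twist": [0, 0, -0.001]},
    {"offset": [0.343, -0.015, 0.01], "twist": [0, 0, -0.001]},
  ],
)

```text
t: 12.58
tcp_pos: [424.4, 219.3, 150.0]
orientation: [[-0.342, 0.94, 0.0], [0.94, 0.342, -0.0], [-0.0, 0.0, -1.0]]
wrist_force: [-0.8, 0.1, 0.2]
width: 85.8
grasp_force: 0.0
```

```bash
python3 -c "
from h import *
st();C,p,d=look('a1',11,(256,130));x,y,a=frame('a1',14,(256,130));go(x,y,30,a+180)"
```

```text
t 12.57 tcp [424.4 219.3 150. ] yaw 110.03 z [ 0. -0. -1.] F [-0.8  0.1  0.2] w 85.8 g 0.0 j [ 19.  -1. 116.  -0.  65.  -1.]
a1 copper px [251. 130.] xy 409.2 261.2 size 90.5 37.7 yaw -69.98
a1 frame px [248. 135.] xy 409.2 261.4 size 109.0 54.9 yaw -69.83
a1 frame2 px [250. 129.] xy 409.0 261.7 size 109.7 55.9 yaw -69.71
go [3.753e-01 6.000e-04 9.996e-01] [ 0.      0.     -0.0007] rows 2.1
```

send_rows(
  commands=[
    {"offset": [0.373, 0, 0.4], "twist": [0, 0, -0.0005]},
    {"offset": [0.373, 0, 0.76], "twist": [0, 0, -0.0005]},
    {"offset": [0.373, 0, 1.0], "twist": [0, 0, -0.0005]},
    {"offset": [0.373, 0, 1.0], "twist": [0, 0, -0.0005]},
    {"offset": [0.373, 0, 1.0], "twist": [0, 0, -0.0005]},
  ],
)

```text
t: 13.25
tcp_pos: [409.7, 262.3, 31.0]
orientation: [[-0.346, 0.938, 0.002], [0.938, 0.346, 0.001], [0.0, 0.002, -1.0]]
wrist_force: [-0.4, 0.3, 0.6]
width: 85.5
grasp_force: 0.0
```

send_rows(
  commands=[
    {"offset": [0, 0, 0.14], "twist": [0, 0, 0]},
    {"offset": [0, 0, 0.25], "twist": [0, 0, 0]},
    {"offset": [0, 0, 0.25], "twist": [0, 0, 0]},
    {"offset": [0, 0, 0.25], "twist": [0, 0, 0]},
  ],
)

```text
t: 13.75
tcp_pos: [408.4, 262.2, -0.2]
orientation: [[-0.347, 0.938, -0.0], [0.938, 0.347, -0.0], [-0.0, -0.0, -1.0]]
wrist_force: [-0.4, -0.2, 0.0]
width: 85.3
grasp_force: 0.0
```

```bash
python3 -c "
from h import *
st();go(409.1,261.4,-2,110.2)"
```

```text
t 13.75 tcp [ 4.084e+02  2.622e+02 -2.000e-01] yaw 110.31 z [-0. -0. -1.] F [-0.4 -0.2  0. ] w 85.3 g 0.0 j [ 24.  15. 118.   0.  46.   4.]
go [-0.0082  0.0032  0.015 ] [-0.      0.      0.0003] rows 0.0
```

send_rows(
  commands=[
    {"offset": [-0.007, 0.003, 0.015], "twist": [0, 0, 0]},
    {"offset": [-0.007, 0.003, 0.015], "twist": [0, 0, 0]},
    {"offset": [-0.007, 0.003, 0.015], "twist": [0, 0, 0]},
    {"offset": [-0.007, 0.003, 0.015], "twist": [0, 0, 0]},
  ],
  jaw=0.72,
)

```text
t: 14.25
tcp_pos: [409.2, 261.6, -1.7]
orientation: [[-0.347, 0.938, 0.0], [0.938, 0.347, 0.0], [0.0, 0.0, -1.0]]
wrist_force: [1.3, 0.2, 0.4]
width: 61.7
grasp_force: 0.0
```

send_rows(
  commands=[
    {"offset": [0, 0, 0], "twist": [0, 0, 0]},
    {"offset": [0, 0, 0], "twist": [0, 0, 0]},
    {"offset": [0, 0, 0], "twist": [0, 0, 0]},
    {"offset": [0, 0, 0], "twist": [0, 0, 0]},
    {"offset": [0, 0, 0], "twist": [0, 0, 0]},
  ],
  jaw=0.5,
)

```text
t: 14.88
tcp_pos: [409.5, 261.7, -1.6]
orientation: [[-0.347, 0.938, 0.001], [0.938, 0.347, 0.0], [0.0, 0.001, -1.0]]
wrist_force: [0.1, 0.4, 2.8]
width: 55.0
grasp_force: 38.9
```

send_rows(
  commands=[
    {"offset": [0, 0, -0.1], "twist": [0, 0, 0]},
    {"offset": [0, 0, -0.4], "twist": [0, 0, 0]},
    {"offset": [0, 0, -0.8], "twist": [0, 0, 0]},
    {"offset": [0, 0, -1.0], "twist": [0, 0, 0]},
    {"offset": [0, 0, -1.0], "twist": [0, 0, 0]},
    {"offset": [0, 0, -1.0], "twist": [0, 0, 0]},
  ],
)

```text
t: 15.62
tcp_pos: [407.7, 260.9, 116.7]
orientation: [[-0.347, 0.938, -0.003], [0.938, 0.347, -0.001], [-0.0, -0.003, -1.0]]
wrist_force: [-0.2, -0.9, -2.5]
width: 54.8
grasp_force: 38.4
```

```bash
python3 -c "
from h import *
st();go(556,-116,165,96.7)"
```

```text
t 15.62 tcp [407.7 260.9 116.7] yaw 110.31 z [-0.003 -0.001 -1.   ] F [-0.2 -0.9 -2.5] w 54.8 g 38.4 j [ 24.   3. 116.  -0.  61.   4.]
go [-3.3745  0.0678 -0.4019] [-0.0005  0.0001  0.0378] rows 6.5
```

```bash
python3 -c "
from h import *
C=cam('wrist');p,d=robot.capture('wrist');cv2.imwrite('pics/h2.png',p[...,::-1]);np.savez('h2.npz',p=p,d=d,K=C[0],R=C[1],o=C[2])
held2('h2',15.6);st();go(546.1,1.0,120,96.75)"
```

```text
front x 56.44 slope 0.0006 left y -27.46 right y 28.8 slopes -0.003 -0.003
t 15.68 tcp [407.4 260.7 116.2] yaw 110.31 z [-0.004 -0.002 -1.   ] F [-0.5 -0.4 -1.8] w 54.9 g 38.4 j [ 24.   3. 116.   0.  61.   4.]
go [-2.4311  0.3329 -0.0325] [-0.0006  0.0001  0.0377] rows 4.7
```

View pics/h2.png

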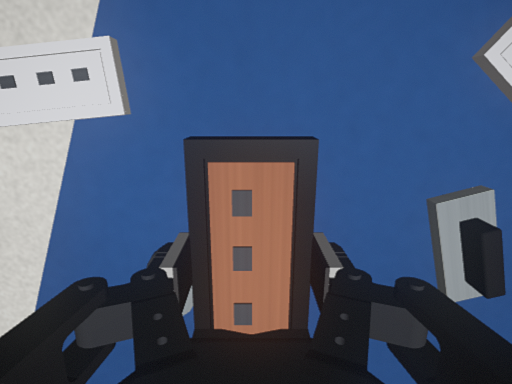

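a is held square, with its front edge at row ~137, 0.7 mm further out along tool x than b was, and I'll correct for that. Carrying it to the pile.

send_rows(
  commands=[
    {"offset": [-0.3, 0.05, 0], "twist": [0, 0, 0]},
    {"offset": [-0.7, 0.1, 0], "twist": [0, 0, 0]},
    {"offset": [-1.0, 0.13, 0], "twist": [0, 0, 0]},
  ],
)

```text
t: 16.05
tcp_pos: [464.5, 152.8, 116.1]
orientation: [[-0.347, 0.938, -0.004], [0.938, 0.347, -0.001], [0.0, -0.004, -1.0]]
wrist_force: [-0.7, -0.0, -0.5]
width: 54.7
grasp_force: 38.3
```

send_rows(
  commands=[
    {"offset": [-0.4, 0.05, 0], "twist": [0, 0, 0]},
    {"offset": [-0.7, 0.1, 0], "twist": [0, 0, 0.019]},
    {"offset": [-0.9, 0.13, 0], "twist": [0, 0, 0.0377]},
    {"offset": [-1.0, 0.13, 0], "twist": [0, 0, 0.0377]},
    {"offset": [-1.0, 0.13, 0], "twist": [0, 0, 0.0377]},
    {"offset": [-1.0, 0.13, 0], "twist": [0, 0, 0.0377]},
  ],
)

```text
t: 16.8
tcp_pos: [520.6, 48.1, 117.4]
orientation: [[-0.119, 0.993, -0.002], [0.993, 0.119, 0.001], [0.001, -0.002, -1.0]]
wrist_force: [0.1, 0.7, -1.7]
width: 55.0
grasp_force: 38.3
```

```bash
python3 -c "
from h import *
st();go(545.6,0.9,80,96.75)"
```

```text
t 16.8 tcp [520.6  48.1 117.4] yaw 96.82 z [-0.002  0.001 -1.   ] F [ 0.1  0.7 -1.7] w 55.0 g 38.3 j [ -2.   8. 111.   0.  61.  -9.]
go [-0.4158  0.1604  0.3111] [-0.0003 -0.0001  0.0002] rows 1.0
```

send_rows(
  commands=[
    {"offset": [-0.2, 0.08, 0.1], "twist": [0, 0, 0.0002]},
    {"offset": [-0.416, 0.16, 0.2], "twist": [0, 0, 0.0002]},
    {"offset": [-0.416, 0.16, 0.4], "twist": [0, 0, 0.0002]},
    {"offset": [-0.416, 0.16, 0.5], "twist": [0, 0, 0.0002]},
    {"offset": [-0.416, 0.16, 0.5], "twist": [0, 0, 0.0002]},
    {"offset": [-0.416, 0.16, 0.5], "twist": [0, 0, 0.0002]},
    {"offset": [-0.416, 0.16, 0.5], "twist": [0, 0, 0.0002]},
  ],
)

```text
t: 17.68
tcp_pos: [547.4, 0.2, 59.3]
orientation: [[-0.117, 0.993, 0.002], [0.993, 0.117, -0.0], [-0.0, 0.002, -1.0]]
wrist_force: [0.3, 0.1, -1.1]
width: 54.8
grasp_force: 38.3
```

```bash
python3 -c "
from h import *
st();go(545.6,0.9,47,96.8)"
```

```text
t 17.68 tcp [5.474e+02 2.000e-01 5.930e+01] yaw 96.7 z [ 0.002 -0.    -1.   ] F [ 0.3  0.1 -1.1] w 54.8 g 38.3 j [ -7.  15. 110.   0.  55. -14.]
go [ 0.0077 -0.0147  0.1021] [ 0.0003  0.0001 -0.0003] rows 0.2
```

send_rows(
  commands=[
    {"offset": [0.007, -0.013, 0.05], "twist": [0, 0, -0.0003]},
    {"offset": [0.007, -0.013, 0.09], "twist": [0, 0, -0.0003]},
    {"offset": [0.007, -0.013, 0.1], "twist": [0, 0, -0.0003]},
    {"offset": [0.007, -0.013, 0.1], "twist": [0, 0, -0.0003]},
    {"offset": [0.007, -0.013, 0.1], "twist": [0, 0, -0.0003]},
    {"offset": [0.007, -0.013, 0.1], "twist": [0, 0, -0.0003]},
  ],
)

```text
t: 18.42
tcp_pos: [544.9, 0.6, 46.4]
orientation: [[-0.118, 0.993, -0.0], [0.993, 0.118, 0.0], [0.0, -0.0, -1.0]]
wrist_force: [-3.4, 0.7, 5.2]
width: 55.1
grasp_force: 39.0
```

```bash
python3 -c "
from h import *
st();go(545.6,0.9,46,96.8)"
```

```text
t 18.43 tcp [544.9   0.6  46.4] yaw 96.77 z [-0.  0. -1.] F [-3.4  0.7  5.2] w 55.1 g 39.0 j [ -7.  16. 110.   0.  54. -14.]
go [0.0015 0.0061 0.0035] [-0.     -0.     -0.0001] rows 0.0
```

send_rows(
  commands=[
    {"offset": [0, 0, -0.015], "twist": [0, 0, 0]},
    {"offset": [0.002, 0.006, -0.015], "twist": [0, 0, 0]},
    {"offset": [0.002, 0.006, -0.015], "twist": [0, 0, 0]},
    {"offset": [0.002, 0.006, -0.006], "twist": [0, 0, 0]},
    {"offset": [0.002, 0.006, 0], "twist": [0, 0, 0]},
    {"offset": [0.002, 0.006, 0], "twist": [0, 0, 0]},
  ],
)

```text
t: 19.18
tcp_pos: [545.7, 0.9, 46.5]
orientation: [[-0.118, 0.993, -0.0], [0.993, 0.118, -0.0], [-0.0, -0.0, -1.0]]
wrist_force: [-1.6, 0.3, 1.8]
width: 54.9
grasp_force: 38.8
```

send_rows(
  commands=[
    {"offset": [0, 0, 0], "twist": [0, 0, 0]},
    {"offset": [0, 0, 0], "twist": [0, 0, 0]},
    {"offset": [0, 0, 0], "twist": [0, 0, 0]},
    {"offset": [0, 0, 0], "twist": [0, 0, 0]},
  ],
  jaw=0.85,
)

```text
t: 19.68
tcp_pos: [545.7, 1.0, 46.1]
orientation: [[-0.118, 0.993, 0.0], [0.993, 0.118, 0.0], [-0.0, 0.0, -1.0]]
wrist_force: [0.4, -0.9, -0.5]
width: 73.0
grasp_force: 0.0
```

send_rows(
  commands=[
    {"offset": [0, 0, -0.2], "twist": [0, 0, 0]},
    {"offset": [0, 0, -0.6], "twist": [0, 0, 0]},
    {"offset": [0, 0, -1.0], "twist": [0, 0, 0]},
    {"offset": [-0.4, 0, -1.0], "twist": [0, 0, 0]},
    {"offset": [-0.4, 0, -1.0], "twist": [0, 0, 0]},
    {"offset": [-0.4, 0, -1.0], "twist": [0, 0, 0]},
    {"offset": [-0.4, 0, -1.0], "twist": [0, 0, 0]},
  ],
  jaw=1.0,
)

```text
t: 20.55
tcp_pos: [550.5, -45.8, 165.2]
orientation: [[-0.119, 0.993, -0.002], [0.993, 0.119, 0.001], [0.001, -0.002, -1.0]]
wrist_force: [-1.1, 0.1, 0.1]
width: 85.5
grasp_force: 0.0
```

```bash
python3 -c "
from h import *
st();C,p,d=look('s4',59,(256,120));frame('s4',62,(256,120),True)
a=cv2.resize(p[30:240,150:370],None,fx=2.6,fy=2.6,interpolation=2)
p2,d2=robot.capture('side');np.savez('side4.npz',p=p2);
b=cv2.resize(p2[180:235,240:310],None,fx=5,fy=5,interpolation=2)
im=np.zeros((max(a.shape[0],b.shape[0]),a.shape[1]+b.shape[1],3),np.uint8)[:600]
print(a.shape,b.shape);s=.85
im[:a.shape[0],:a.shape[1]]=a;im[:b.shape[0],a.shape[1]:]=b
im=cv2.resize(im,None,fx=s,fy=s);cv2.imwrite('pics/s4c.png',im[...,::-1]);print(im.shape)
"
```

```text
t 20.55 tcp [550.5 -45.8 165.2] yaw 96.82 z [-0.002  0.001 -1.   ] F [-1.1  0.1  0.1] w 85.5 g 0.0 j [-12.   8. 106.   0.  67. -19.]
s4 copper px [252. 131.] xy 546.2 1.1 size 89.5 37.4 yaw -83.08
s4 frame px [252. 131.] xy 546.1 1.4 size 88.5 36.9 yaw -82.93
s4 frame2 px [252. 129.] xy 546.3 1.1 size 108.8 55.0 yaw -83.24
(546, 572, 3) (275, 350, 3)
(464, 784, 3)
```

View pics/s4c.png

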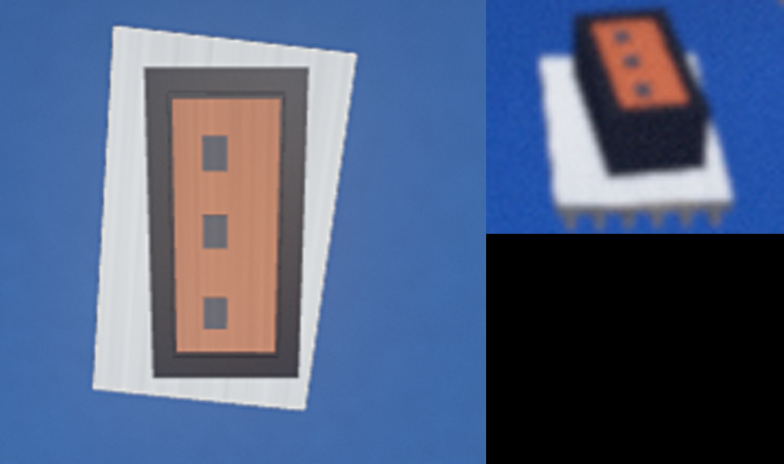

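The pile is flush to within measurement: a at (546.3, 1.1) and b at (546.4, 0.8), same yaw. In the side crop the end face is one plane. That was my tenth picture, so from here I use numbers only. Now the weight.

send_rows(
  commands=[
    {"offset": [0.4, 0.15, 0], "twist": [0, 0, 0]},
    {"offset": [0.8, 0.3, 0], "twist": [0, 0, 0]},
    {"offset": [1.0, 0.4, 0], "twist": [0, 0, 0]},
  ],
)

```text
t: 21.02
tcp_pos: [584.7, 81.0, 165.8]
orientation: [[-0.121, 0.993, -0.0], [0.993, 0.121, 0.001], [0.001, -0.0, -1.0]]
wrist_force: [0.2, -0.7, 0.7]
width: 85.5
grasp_force: 0.0
```

send_rows(
  commands=[
    {"offset": [0.4, 0.15, 0], "twist": [0, 0, -0.02]},
    {"offset": [0.8, 0.3, 0], "twist": [0, 0, -0.04]},
    {"offset": [1.0, 0.4, 0], "twist": [0, 0, -0.06]},
    {"offset": [1.0, 0.4, 0], "twist": [0, 0, -0.081]},
    {"offset": [1.0, 0.4, 0], "twist": [0, 0, -0.081]},
    {"offset": [1.0, 0.4, 0], "twist": [0, 0, -0.081]},
  ],
)

```text
t: 21.78
tcp_pos: [617.9, 202.9, 165.8]
orientation: [[-0.585, 0.811, -0.001], [0.811, 0.585, -0.0], [0.0, -0.001, -1.0]]
wrist_force: [-0.6, 0.1, 0.1]
width: 85.5
grasp_force: 0.0
```

```bash
python3 -c "
from h import *
st();go(628,242,165,126)"
```

```text
t 21.77 tcp [617.9 202.9 165.8] yaw 125.83 z [-0.001 -0.    -1.   ] F [-0.6  0.1  0.1] w 85.5 g 0.0 j [ 12.  19.  92.  -0.  69. -24.]
go [0.215  0.2587 0.0066] [-0.0001 -0.     -0.0005] rows 0.6
```

send_rows(
  commands=[
    {"offset": [0.215, 0.259, 0], "twist": [0, 0, 0]},
    {"offset": [0.215, 0.259, 0], "twist": [0, 0, 0]},
    {"offset": [0.215, 0.259, 0], "twist": [0, 0, 0]},
    {"offset": [0.215, 0.259, 0], "twist": [0, 0, 0]},
  ],
)

```text
t: 22.28
tcp_pos: [628.1, 241.0, 166.0]
orientation: [[-0.586, 0.81, -0.001], [0.81, 0.586, -0.0], [-0.0, -0.001, -1.0]]
wrist_force: [-0.2, 0.7, -0.4]
width: 85.7
grasp_force: 0.0
```

```bash
python3 -c "
from h import *
st();C=cam('wrist');p,d=robot.capture('wrist');cv2.imwrite('pics/w1.png',p[...,::-1]);np.savez('w1.npz',p=p,d=d,K=C[0],R=C[1],o=C[2])
frame('w1',16,(256,130))
P=cloud(C,d);V=p.max(-1)
for lo,hi,n in((40,48,'bar'),(13,19,'slab')):
    m=(P[...,2]>lo)&(P[...,2]<hi);m[230:]=0
    m=cv2.morphologyEx(m.astype(np.uint8),cv2.MORPH_OPEN,np.ones((3,3)))
    blob(p,C,m,(256,130),44 if n=='bar' else 16,n)
m=(V<70);m[230:]=0;blob(p,C,m,(256,130),44,'dark')
"
```

```text
t 22.27 tcp [628.1 241.  166. ] yaw 125.86 z [-0.001 -0.    -1.   ] F [-0.2  0.7 -0.4] w 85.7 g 0.0 j [ 15.  21.  88.  -0.  70. -21.]
w1 frame2 px [254. 130.] xy 604.9 278.9 size 99.5 48.8 yaw -54.17
bar px [254. 134.] xy 604.5 279.1 size 59.2 15.5 yaw -54.41
slab px [253. 128.] xy 604.6 278.7 size 99.5 47.9 yaw -54.28
dark px [253. 139.] xy 604.7 279.3 size 57.5 14.2 yaw -54.36
```

```bash
python3 -c "
from h import *
go(604.6,279,60,125.7);go(604.6,279,20.5,125.7)"
```

```text
go [0.3713 0.0264 0.884 ] [-0.0001  0.      0.0004] rows 1.8
go [0.3713 0.0266 1.2131] [-0.0001  0.      0.0004] rows 2.4
```

send_rows(
  commands=[
    {"offset": [0.371, 0.026, 0.3], "twist": [0, 0, 0.0004]},
    {"offset": [0.371, 0.026, 0.7], "twist": [0, 0, 0.0004]},
    {"offset": [0.371, 0.026, 0.9], "twist": [0, 0, 0.0004]},
    {"offset": [0.371, 0.026, 0.9], "twist": [0, 0, 0.0004]},
    {"offset": [0.371, 0.026, 0.9], "twist": [0, 0, 0.0004]},
  ],
  jaw=0.6,
)

```text
t: 22.95
tcp_pos: [605.9, 279.9, 59.6]
orientation: [[-0.584, 0.812, 0.002], [0.812, 0.584, 0.001], [-0.001, 0.002, -1.0]]
wrist_force: [1.0, 0.4, 0.5]
width: 50.9
grasp_force: 0.0
```

```bash
python3 -c "
from h import *
st();go(604.6,279,20.5,125.7)"
```

```text
t 22.95 tcp [605.9 279.9  59.6] yaw 125.75 z [ 0.002  0.001 -1.   ] F [1.  0.4 0.5] w 50.9 g 0.0 j [ 19.  28.  92.  -0.  60. -17.]
go [ 0.0008 -0.0138  0.3261] [0.0003 0.0001 0.0001] rows 0.6
```

send_rows(
  commands=[
    {"offset": [0, -0.01, 0.15], "twist": [0, 0, 0]},
    {"offset": [0, -0.01, 0.32], "twist": [0, 0, 0]},
    {"offset": [0, -0.01, 0.32], "twist": [0, 0, 0]},
    {"offset": [0, -0.01, 0.32], "twist": [0, 0, 0]},
    {"offset": [0, -0.01, 0.32], "twist": [0, 0, 0]},
  ],
)

```text
t: 23.58
tcp_pos: [604.4, 279.5, 20.4]
orientation: [[-0.585, 0.811, 0.001], [0.811, 0.585, 0.0], [-0.0, 0.001, -1.0]]
wrist_force: [-0.5, 0.1, -0.4]
width: 51.2
grasp_force: 0.0
```

```bash
python3 -c "
from h import *
st();go(604.6,279,20.5,125.7)"
```

```text
t 23.57 tcp [604.4 279.5  20.4] yaw 125.8 z [ 0.001  0.    -1.   ] F [-0.5  0.1 -0.4] w 51.2 g 0.0 j [ 19.  31.  93.   0.  56. -17.]
go [-0.0045 -0.0012 -0.0008] [0.0002 0.0001 0.0003] rows 0.0
```

send_rows(
  commands=[
    {"offset": [-0.004, 0, 0], "twist": [0, 0, 0]},
    {"offset": [-0.004, 0, 0], "twist": [0, 0, 0]},
    {"offset": [-0.004, 0, 0], "twist": [0, 0, 0]},
    {"offset": [-0.004, 0, 0], "twist": [0, 0, 0]},
  ],
  jaw=0.25,
  force=60,
)

```text
t: 24.08
tcp_pos: [604.0, 278.9, 19.8]
orientation: [[-0.585, 0.811, 0.0], [0.811, 0.585, 0.0], [-0.0, 0.0, -1.0]]
wrist_force: [-0.4, 0.3, 0.4]
width: 21.3
grasp_force: 0.0
```

send_rows(
  commands=[
    {"offset": [0, 0, 0], "twist": [0, 0, 0]},
    {"offset": [0, 0, 0], "twist": [0, 0, 0]},
    {"offset": [0, 0, 0], "twist": [0, 0, 0]},
    {"offset": [0, 0, 0], "twist": [0, 0, 0]},
    {"offset": [0, 0, 0], "twist": [0, 0, 0]},
  ],
  jaw=0.0,
)

```text
t: 24.7
tcp_pos: [604.3, 279.0, 19.9]
orientation: [[-0.585, 0.811, 0.001], [0.811, 0.585, 0.0], [-0.0, 0.001, -1.0]]
wrist_force: [0.8, 1.1, 1.2]
width: 14.8
grasp_force: 61.4
```

send_rows(
  commands=[
    {"offset": [0, 0, -0.1], "twist": [0, 0, 0]},
    {"offset": [0, 0, -0.3], "twist": [0, 0, 0]},
    {"offset": [0, 0, -0.7], "twist": [0, 0, 0]},
    {"offset": [0, 0, -1.0], "twist": [0, 0, 0]},
    {"offset": [0, 0, -1.0], "twist": [0, 0, 0]},
    {"offset": [0, 0, -1.0], "twist": [0, 0, 0]},
  ],
)

```text
t: 25.45
tcp_pos: [601.9, 278.1, 137.0]
orientation: [[-0.585, 0.811, -0.005], [0.811, 0.585, -0.002], [0.001, -0.005, -1.0]]
wrist_force: [-0.8, -0.0, -6.5]
width: 14.8
grasp_force: 60.5
```

```bash
python3 -c "
from h import *
st();C=cam('wrist');p,d=robot.capture('wrist');np.savez('w2.npz',p=p,d=d,K=C[0],R=C[1],o=C[2])
# held slab: cloud in tool frame, top face at TCP-4.5+... 
o=robot.get_obs();R=np.array(o['orientation']);P=(cloud(C,d)-np.array(o['tcp_pos']))@R
m=(np.abs(P[...,0])<70)&(np.abs(P[...,1])<27)&(P[...,2]>-2)&(P[...,2]<30)
print(m.sum(),np.percentile(P[m],[1,50,99],axis=0).round(1))
go(546.0,1,150,96.8)"
```

```text
t 25.45 tcp [601.9 278.1 137. ] yaw 125.79 z [-0.005 -0.002 -1.   ] F [-0.8 -0.  -6.5] w 14.8 g 60.5 j [ 19.  22.  91.  -0.  67. -17.]
7298 [[-46.8 -22.7   1. ]
 [ 32.9   1.    2.6]
 [ 49.7  24.3  14.4]]
go [-1.6016 -1.7243 -0.1079] [-0.0011 -0.      0.0805] rows 4.5
```

send_rows(
  commands=[
    {"offset": [-0.15, -0.15, -0.1], "twist": [0, 0, 0]},
    {"offset": [-0.4, -0.4, -0.1], "twist": [0, 0, 0.02]},
    {"offset": [-0.65, -0.7, -0.1], "twist": [0, 0, 0.04]},
    {"offset": [-0.8, -0.9, -0.1], "twist": [0, 0, 0.06]},
    {"offset": [-0.9, -1.0, -0.1], "twist": [0, 0, 0.08]},
    {"offset": [-0.9, -1.0, -0.1], "twist": [0, 0, 0.0805]},
    {"offset": [-0.9, -1.0, -0.1], "twist": [0, 0, 0.0805]},
  ],
)

```text
t: 26.38
tcp_pos: [568.9, 121.5, 150.1]
orientation: [[-0.12, 0.993, -0.003], [0.993, 0.12, 0.0], [0.001, -0.003, -1.0]]
wrist_force: [0.3, 0.5, -5.6]
width: 15.0
grasp_force: 60.4
```

```bash
python3 -c "
from h import *
st();go(545.8,0.9,130,96.8)"
```

```text
t 26.38 tcp [568.9 121.5 150.1] yaw 96.89 z [-0.003  0.    -1.   ] F [ 0.3  0.5 -5.6] w 15.0 g 60.4 j [  5.  12. 102.   0.  66.  -2.]
go [-0.9747 -0.3112  0.1674] [-0.0004 -0.0001  0.0003] rows 2.0
```

send_rows(
  commands=[
    {"offset": [-0.2, -0.06, 0], "twist": [0, 0, 0.0003]},
    {"offset": [-0.5, -0.15, 0], "twist": [0, 0, 0.0003]},
    {"offset": [-0.8, -0.25, 0.1], "twist": [0, 0, 0.0003]},
    {"offset": [-0.975, -0.311, 0.3], "twist": [0, 0, 0.0003]},
    {"offset": [-0.975, -0.311, 0.4], "twist": [0, 0, 0.0003]},
    {"offset": [-0.975, -0.311, 0.4], "twist": [0, 0, 0.0003]},
    {"offset": [-0.975, -0.311, 0.4], "twist": [0, 0, 0.0003]},
  ],
)

```text
t: 27.25
tcp_pos: [547.7, 1.5, 104.4]
orientation: [[-0.118, 0.993, 0.001], [0.993, 0.118, 0.0], [0.0, 0.002, -1.0]]
wrist_force: [-0.3, -0.5, -5.9]
width: 14.7
grasp_force: 60.4
```

```bash
python3 -c "
from h import *
st();go(545.8,0.9,86,96.8)"
```

```text
t 27.25 tcp [547.7   1.5 104.4] yaw 96.8 z [ 0.001  0.    -1.   ] F [-0.3 -0.5 -5.9] w 14.7 g 60.4 j [ -7.  11. 108.   0.  60. -14.]
go [-0.0031 -0.0161  0.1535] [ 0.0002 -0.     -0.    ] rows 0.3
```

send_rows(
  commands=[
    {"offset": [-0.003, -0.01, 0.06], "twist": [0, 0, 0]},
    {"offset": [-0.003, -0.01, 0.12], "twist": [0, 0, 0]},
    {"offset": [-0.003, -0.01, 0.155], "twist": [0, 0, 0]},
    {"offset": [-0.003, -0.01, 0.155], "twist": [0, 0, 0]},
    {"offset": [-0.003, -0.01, 0.155], "twist": [0, 0, 0]},
    {"offset": [-0.003, -0.01, 0.155], "twist": [0, 0, 0]},
  ],
)

```text
t: 28.0
tcp_pos: [545.8, -0.1, 85.5]
orientation: [[-0.117, 0.993, 0.001], [0.993, 0.117, -0.0], [-0.0, 0.001, -1.0]]
wrist_force: [-0.3, -0.1, -6.0]
width: 14.8
grasp_force: 60.5
```

```bash
python3 -c "
from h import *
st();go(545.8,0.9,82.5,96.8)"
```

```text
t 28.0 tcp [ 5.458e+02 -1.000e-01  8.550e+01] yaw 96.7 z [ 0.001 -0.    -1.   ] F [-0.3 -0.1 -6. ] w 14.8 g 60.5 j [ -7.  13. 109.   0.  58. -14.]
go [0.0086 0.0006 0.0247] [ 0.0001  0.     -0.0003] rows 0.1
```

send_rows(
  commands=[
    {"offset": [0.007, 0, 0.01], "twist": [0, 0, -0.0002]},
    {"offset": [0.007, 0, 0.018], "twist": [0, 0, -0.0002]},
    {"offset": [0.007, 0, 0.025], "twist": [0, 0, -0.0002]},
    {"offset": [0.007, 0, 0.025], "twist": [0, 0, -0.0002]},
  ],
)

```text
t: 28.5
tcp_pos: [545.4, 0.8, 82.0]
orientation: [[-0.118, 0.993, -0.0], [0.993, 0.118, 0.0], [0.0, -0.0, -1.0]]
wrist_force: [0.6, -0.0, -6.0]
width: 14.9
grasp_force: 60.5
```

send_rows(
  commands=[
    {"offset": [0, 0, 0.004], "twist": [0, 0, 0]},
    {"offset": [0, 0, 0.004], "twist": [0, 0, 0]},
    {"offset": [0, 0, 0.004], "twist": [0, 0, 0]},
  ],
)

```text
t: 28.88
tcp_pos: [545.5, 0.8, 81.9]
orientation: [[-0.118, 0.993, 0.0], [0.993, 0.118, -0.0], [-0.0, -0.0, -1.0]]
wrist_force: [-1.4, 0.1, -3.7]
width: 15.0
grasp_force: 60.8
```

Contact is beginning, so I'll go 0.6 mm further and check before releasing.

send_rows(
  commands=[
    {"offset": [0, 0, 0.003], "twist": [0, 0, 0]},
    {"offset": [0, 0, 0.005], "twist": [0, 0, 0]},
    {"offset": [0, 0, 0.005], "twist": [0, 0, 0]},
  ],
)

```text
t: 29.25
tcp_pos: [545.5, 0.8, 81.9]
orientation: [[-0.118, 0.993, -0.0], [0.993, 0.118, -0.0], [-0.0, -0.0, -1.0]]
wrist_force: [-4.7, 0.7, 4.6]
width: 14.7
grasp_force: 61.9
```

send_rows(
  commands=[
    {"offset": [0, 0, 0], "twist": [0, 0, 0]},
    {"offset": [0, 0, 0], "twist": [0, 0, 0]},
    {"offset": [0, 0, 0], "twist": [0, 0, 0]},
    {"offset": [0, 0, 0], "twist": [0, 0, 0]},
    {"offset": [0, 0, 0], "twist": [0, 0, 0]},
  ],
  jaw=0.45,
)

```text
t: 29.88
tcp_pos: [545.5, 0.8, 81.0]
orientation: [[-0.118, 0.993, 0.0], [0.993, 0.118, -0.0], [-0.0, 0.0, -1.0]]
wrist_force: [0.2, -0.8, 0.5]
width: 38.5
grasp_force: 0.0
```

send_rows(
  commands=[
    {"offset": [0, 0, -0.2], "twist": [0, 0, 0]},
    {"offset": [0, 0, -0.5], "twist": [0, 0, 0]},
    {"offset": [0, 0, -0.9], "twist": [0, 0, 0]},
    {"offset": [-0.4, 0, -1.0], "twist": [0, 0, 0]},
    {"offset": [-0.4, 0, -1.0], "twist": [0, 0, 0]},
    {"offset": [-0.4, 0, -1.0], "twist": [0, 0, 0]},
    {"offset": [-0.4, 0, -1.0], "twist": [0, 0, 0]},
  ],
)

```text
t: 30.75
tcp_pos: [550.1, -45.9, 199.8]
orientation: [[-0.119, 0.993, -0.002], [0.993, 0.119, 0.001], [0.001, -0.002, -1.0]]
wrist_force: [-0.4, 0.0, 0.2]
width: 38.3
grasp_force: 0.0
```

```bash
python3 -c "
from h import *
st();C=cam('wrist');p,d=robot.capture('wrist');np.savez('f.npz',p=p,d=d,K=C[0],R=C[1],o=C[2])
P=cloud(C,d)
for lo,hi,z,n in((101,110,106,'bar'),(74,82,78,'slab'),(56,110,62,'all')):
    m=(P[...,2]>lo)&(P[...,2]<hi);m[215:]=0
    m=cv2.morphologyEx(m.astype(np.uint8),cv2.MORPH_OPEN,np.ones((3,3)));
    if m.any(): blob(p,C,m,(256,130),z,n)
z0=np.load('top0.npz');C=cam('top');p,d=robot.capture('top');cv2.imwrite('pics/topf.png',p[...,::-1])
dd=(np.abs(p.astype(int)-z0['p']).max(-1)>50).astype(np.uint8)
n,l,s,c=cv2.connectedComponentsWithStats(cv2.morphologyEx(dd,cv2.MORPH_OPEN,np.ones((2,2))))
print([(c[i].round().tolist(),int(s[i,4])) for i in range(1,n) if s[i,4]>12])
"
```

```text
t 30.75 tcp [550.1 -45.9 199.8] yaw 96.81 z [-0.002  0.001 -1.   ] F [-0.4  0.   0.2] w 38.3 g 0.0 j [-12.   5. 104.   0.  71. -19.]
bar px [252. 134.] xy 546.0 1.3 size 58.9 15.8 yaw -83.42
slab px [252. 127.] xy 546.1 0.9 size 99.1 47.9 yaw -83.24
all px [252. 127.] xy 546.1 1.1 size 110.1 56.1 yaw -83.21
[([326.0, 224.0], 40656), ([161.0, 144.0], 829), ([165.0, 223.0], 1063), ([414.0, 376.0], 684)]
```

The weight is at (546.1, 1.0) on a pile centred at (546.2, 1.1), with matching yaw and heights. The gripper is clear, so I'm handing in.

```bash
python3 -c "
from cell import robot
print(robot.job_done())"
```

```text
the job is handed in; nothing more can be done
None
```

I stacked both carriers on the base with edges flush to within about 1 mm and yaw within 0.2°, set the weight centred and lengthways on top, and handed the job in at about 31 s of 72 s; the bystanders were never touched, though I took no clear final picture of them.

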